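# Set the date coder and hold a carton in its corner for printing

## Task

The desk's date coder prints on the side of a stock carton through the window in its fence. First set it on its key pad by pressing the yellow, then the blue, then the green key fully down, one at a time; then lift the turquoise carton from the desk and stand it on the coder's table, lying along the fence as it lies on the desk (same side up). Bring it flush along the fence with its end up to the red stop, and finish while holding it there with one firm diagonal push of the fingers that presses it against the fence and down on the table together, with some 10 N each way: do not let go at the end, and leave the trimmer, the jar and the red comb alone.

Things in the scene. Friction and masses are not known exactly. Their poses are not given: they have to be found in the camera images.
- coder: The date coder, fixed to the desk. Its frame: x points from its open front (towards the robot) to the fence, y along the fence towards the red stop, z up; origin on the desk under the middle of the table. Table: bright polished aluminium plate (slippery, friction about 0.35), x -55 to +55 mm, y -120 to +120 mm, top 14 mm above the desk. Behind the fence a grey print unit with a black grille, x 69 to 119 mm, y -120 to +120 mm, 70 mm high.
- coder_table: The coder's table plate (same origin and axes as the coder), 110 x 240 mm, top 14 mm above the desk.
- coder_fence: The steel fence along the far edge of the table (same origin and axes as the coder): upright face at x = +55 mm, 14 mm thick, y -120 to +120 mm, its top 30 mm above the table. Rigid.
- coder_corner (a point): The inner corner where the fence face, the table top and the inner face of the red stop meet (axes as the coder). The red stop block is 60 mm (x, from the fence face towards the front) by 18 mm (y, from this point outwards), its top 26 mm above the table with a black thumb screw on it up to 37 mm above the table. The seated carton's centre lies at x -20, y -88, z +20 mm from here.
- carton_centre (a point): Centre of the turquoise carton, a stiff loose box 41 x 177 x 40 mm (x, y, z), about 0.2 kg, lying on the desk; its long axis is y, z is up. The point is half-way up, 20 mm above its underside.
- key_yellow_top (a point): Centre of the top of the yellow key, a round cap 30 mm across that stands 10 mm above a black collar 46 mm across, on the grey key pad (170 x 66 x 20 mm, fixed to the desk; the three keys stand in a row 52 mm apart, in any order); the top is 43 mm above the desk.
- key_blue_top (a point): Centre of the top of the blue key, a round cap 30 mm across that stands 10 mm above a black collar 46 mm across, on the grey key pad (170 x 66 x 20 mm, fixed to the desk; the three keys stand in a row 52 mm apart, in any order); the top is 43 mm above the desk.
- key_green_top (a point): Centre of the top of the green key, a round cap 30 mm across that stands 10 mm above a black collar 46 mm across, on the grey key pad (170 x 66 x 20 mm, fixed to the desk; the three keys stand in a row 52 mm apart, in any order); the top is 43 mm above the desk.
- key_yellow (a joint): How far the yellow key is pressed down, m: 0 up, 0.006 fully down (counts as pressed beyond 0.004). A spring brings it back; about 1.2 N starts it, 4 N holds it fully down.
- key_blue (a joint): How far the blue key is pressed down, m: 0 up, 0.006 fully down (counts as pressed beyond 0.004). A spring brings it back; about 1.2 N starts it, 4 N holds it fully down.
- key_green (a joint): How far the green key is pressed down, m: 0 up, 0.006 fully down (counts as pressed beyond 0.004). A spring brings it back; about 1.2 N starts it, 4 N holds it fully down.
- trimmer_loose: Cordless hair trimmer lying loose beyond the carton, to the right, 42 x 172 x 36 mm; leave alone. Origin at its underside.
- pomade_jar: Round white jar with a red band, 68 mm across and 43 mm high, loose; leave alone. Origin at its underside.
- red_guard: Small red clipper guard comb, 35 x 44 x 17 mm, loose; leave alone. Origin at its underside.
- carton: The same carton as a body; its origin is the centre of its underside.
There are look-alikes about, which are no part of the job. There is more than one size of the carton; the job needs the larger.

How it is judged:
On the way, in this order (a step that is already met when the one before it is completed fails the run):
1. the yellow key is pressed down by itself (value of joint key_yellow above 0.004 m and value of joint each of key_blue, key_green below 0.002 m), for 0.05 s.
2. the blue key is pressed down by itself (value of joint key_blue above 0.004 m and value of joint each of key_yellow, key_green below 0.002 m), for 0.05 s.
3. the green key is pressed down by itself (value of joint key_green above 0.004 m and value of joint each of key_yellow, key_blue below 0.002 m), for 0.05 s.
4. the carton has been carried clear of the desk (height (world z) of carton_centre above 0.045 m and contact force between carton and the fingers above 0.3 N), for 0.1 s.
5. the carton stands on the coder's table (contact force between carton and coder_table above 0.5 N and angle between carton_centre's own z axis and vertical below 0.08 rad and z of carton_centre in the frame of coder_corner between 0.014 and 0.028 m), for 0.2 s.
At the end, for the whole second after the job is handed in: Carton flat on the table, flush along the fence (4 mm, 0.04 rad), end within 10 mm of the stop, at rest, held by the fingers: over 4 N fingers on carton, over 3 N carton on fence and over 5 N on table at once. Keys up; trimmer, jar and red comb within 20 mm of their starts (contact force between carton and coder_fence above 3 N and contact force between carton and coder_table above 5 N and contact force between carton and the fingers above 4 N and x of carton_centre in the frame of coder_corner between -0.0245 and -0.016 m and y of carton_centre in the frame of coder_corner between -0.0985 and -0.085 m and z of carton_centre in the frame of coder_corner between 0.016 and 0.0235 m and angle between the y axis of carton_centre and the y axis of coder, either way round below 0.04 rad and angle between carton_centre's own z axis and vertical below 0.04 rad and linear speed of carton below 0.01 m/s and value of joint each of key_yellow, key_blue, key_green below 0.002 m and distance of each of trimmer_loose, pomade_jar, red_guard from where it was at the start of the episode below 0.02 m); the arm keeps its last pose, push and grip.
It fails at once if two keys pressed at once (value of joint each of key_yellow, key_blue above 0.003 m or value of joint each of key_yellow, key_green above 0.003 m or value of joint each of key_blue, key_green above 0.003 m).
It fails at once if the trimmer was disturbed (distance of trimmer_loose from where it was at the start of the episode above 0.02 m).
It fails at once if the jar was disturbed (distance of pomade_jar from where it was at the start of the episode above 0.02 m).
It fails at once if the red guard comb was disturbed (distance of red_guard from where it was at the start of the episode above 0.02 m).
It also fails if it takes over 72 s, if anything falls off the work surface, if the arm or the gripper's body presses on something with over 40 N, if the wrist force passes 120 N, or if a joint passes its speed limit or range.

## Robot

A 6-joint arm with a two-finger parallel gripper is mounted at the origin on a cart in front of the work surface, level with it; the furniture and walls round the work are solid. World frame = base frame: x ahead of the robot, y to its left, z up, the work surface at z = 0. Lengths are in m, angles in rad, forces in N, time in s.
With the tool pointing down it reaches from about 0.35 to 0.975 m from the base axis. Payload 4.9 kg.
Tool frame: the origin (TCP) lies midway between the tips of the shut fingers; the grasp point (between the pads) lies 19 mm behind it (manip.hold_point_z is the distance from the TCP to the grasp point, in m); z points along the fingers, y is the line along which they close (so a half turn about z gives the same grasp; the last joint's range is limited). The gripper opens to 85 mm and grips with 20 to 120 N. Pads are 22 mm wide; open, the fingers measure 114 mm over their backs; the gripper's body (76 mm by 85 mm) begins 54 mm behind the grasp point. The pads swing forward as they close: fully open they stand 13 mm farther back than shut.
Start: joints at [1.125, 0.053, 1.613, -0, 1.476, -0.119], TCP at [0.201, 0.592, 0.231] pointing down, gripper open.
Joint ranges: [-3.01, 3.01], [-1.01, 2.22], [0.06, 2.58], [-1.02, 4.17], [0.09, 2.62], [-3.14, 3.14]. Speed limits (rad/s): [2.57, 2.57, 3.14, 3.14, 3.14, 3.14].

## Interface

Orientations are given as a unit quaternion [w, x, y, z].
In Python, from plant import manip gives the robot as it stands. The module is installed in compiled form; this text tells all that it offers.
- The arm moves only by the shell command python3 -m jog 'ROWS' [OPENING]. ROWS is JSON, one flat list of numbers, 6 for each row, row after row: the shift along the tool's x, y, z in units of 0.1 m (1.0 is 0.1 m), then the turn, a rotation vector about the tool's x, y, z in units of 180 degrees (1.0 is 180 degrees). A call has 1 to 8 rows; each row is the pose to reach, as a shift and turn from the pose commanded when the call began, along the tool's axes at that moment, turning the shorter way round; what a row does not reach only later rows make up. A row lasts 1/8 s, in which the tool goes at most 62.5 mm and 10.7 degrees, less where a joint would pass 70% of its speed; a pose out of reach is approached as far as the arm can. A call with a number of a shift or a turn outside -1 to 1 is refused whole. A call with a gripper value outside its range is refused whole. OPENING is the finger opening in mm, from 0 to 85.4, set as the call begins (- or left out, the last holds). The fingers move at their own pace and stop on an object; the grip force is fixed at half the most. Time passes only in rows, so rows that repeat a pose let the fingers close. It gives the time, the measured TCP pose, the force, the opening and the grip force at its end, in the units of the state.
- manip.state(): the state, without advancing time (a new reading comes with each control period).
- manip.grab_frame(name): name is "scene" or "top" or "wrist"; returns a dict with "img" (400x640x3 uint8, blue, green, red), "z_map" (400x640 float32, m along the optical axis (not along the pixel's ray), 0 where there is no reading), "fx", "fy", "cx", "cy" (pixels), "xyz" and "attitude" of the camera in the world; the wrist camera has in their place "T_tool_cam" (4x4, takes a point from camera to tool coordinates, whose origin is the TCP and whose axes are the flange's). Camera axes: x right, y up, looking along -z (the intrinsics and any distortion apply to the point x, -y, -z); pixel columns grow to the right and rows downward; lengths in m; the calibration is good to about 2 mm. A picture is of the moment at which its call begins: read the wrist's pose just before it.
- manip.job_done(): hands the job in; it is judged then, once.
The state is a dict: "time": time; "joint_pos": joint angles; "joint_vel": joint speeds; "joint_efforts": joint torques, N m; "tool_pos": TCP position; "tool_rot": TCP orientation; "contact_force": force on the tool from outside, world axes, zero at the start; "ft_torque": the same for the moment, N m; "gripper_width": opening from 0.0 (shut) to 1.0 (fully open); "grasp_force": force on a finger pad.
Only numpy, scipy, OpenCV 4.12 (cv2) and the standard library are available. Lean on these libraries where they do the work, as an engineer would, in place of code of your own. Each camera call takes 0.05 s, during which the arm holds its last target. There are 200 camera calls.

## Working session

There is one attempt and no reset: what is moved stays moved. The work goes in short steps, Python scripts to look and compute and a shell command to move; the robot and the scene stay as the last step left them, time stands still between calls to the robot, and variables do not carry over. Pictures are saved under pics/ and viewed, at most 10 in all, crops included, and the job is handed in when it is done.

```bash
mkdir -p pics
python3 - <<'E'
from plant import manip
import cv2,numpy as np,pickle
s=manip.state();print(s)
for n in("scene","top"):
    f=manip.grab_frame(n);pickle.dump(f,open(n+".pkl","wb"));cv2.imwrite(f"pics/{n}1.png",f["img"])
    print(n,{k:v for k,v in f.items() if k not in("img","z_map")})
E
```

```text
{'time': 0.0, 'joint_pos': array([ 1.12499902e+00,  5.33327263e-02,  1.61429842e+00, -1.30061353e-05,
        1.47598587e+00, -1.18981515e-01]), 'joint_vel': array([-0.00090707,  0.0002123 ,  0.00086013,  0.00037097, -0.00278194,
        0.00054843]), 'joint_efforts': array([ 1.22156252e-03, -3.93701327e+01, -3.70172024e+01, -6.11573682e-05,
        7.25929698e-03, -2.47681436e-05]), 'tool_pos': array([0.20036545, 0.59135648, 0.23007533]), 'tool_rot': array([-2.75828474e-04,  1.62680947e-01,  9.86678207e-01, -9.73894178e-04]), 'contact_force': array([ 0.14462466, -0.43968683, -0.18141726]), 'ft_torque': array([-0.04084891, -0.03903573, -0.02552799]), 'grasp_force': 0.0, 'gripper_width': 0.9994297104599257}
scene {'fx': 434.35241785788565, 'fy': 434.35241785788565, 'cx': 315.8465346157481, 'cy': 197.89969817098483, 'xyz': array([-0.22346589, -0.76811194,  1.00883983]), 'attitude': array([ 0.83498042,  0.340781  , -0.17171736, -0.39647088])}
top {'fx': 413.86692342758033, 'fy': 413.86692342758033, 'cx': 319.14241946573696, 'cy': 201.00007741547097, 'xyz': array([ 0.43583058, -0.21525688,  1.02932142]), 'attitude': array([-0.70470586, -0.02610441,  0.03237117,  0.70827983])}
```

View pics/top1.png

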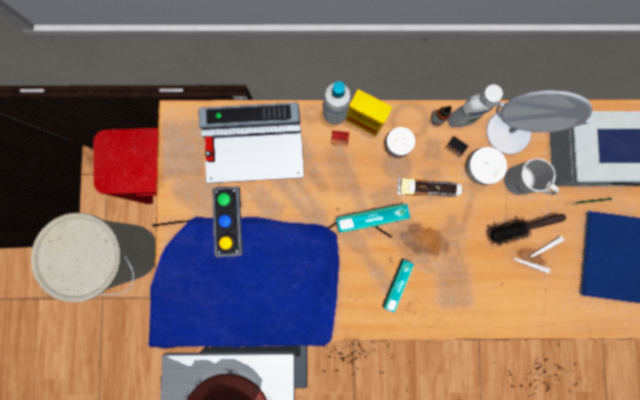

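View pics/scene1.png

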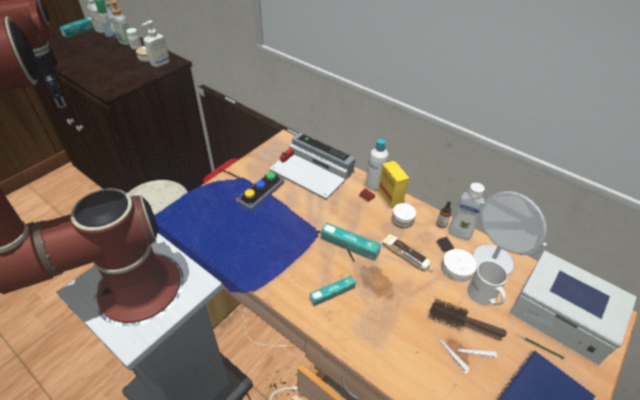

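The top view shows the coder with its table at (253,158), print unit at (250,116), red stop at (209,149), and the key pad with green (223,200), blue (225,221) and yellow (226,243).

Things that could be mistaken for the carton:
- the large turquoise box at top view (373,218)
- the small turquoise box at (398,285)
- a turquoise item on the cabinet, scene view (75,27)

I choose the large one at (373,218). The trimmer is at (430,188), the jar at (400,141) and the red comb at (340,138).

```bash
cat > h.py <<'E'
import numpy as np,cv2
from scipy.spatial.transform import Rotation as R
def q2R(q): return R.from_quat(np.r_[q[1:],q[0]]).as_matrix()
def cloud(f,T=None):
    z=f["z_map"];v,u=np.mgrid[:400,:640]
    p=np.stack([(u-f["cx"])*z/f["fx"],-(v-f["cy"])*z/f["fy"],-z],-1)
    if T is None: return p@q2R(f["attitude"]).T+f["xyz"]
    return p@T[:3,:3].T+T[:3,3]
def blob(m,p):
    n,l,st,c=cv2.connectedComponentsWithStats(m.astype(np.uint8))
    return [(st[i,4],c[i].round(1),np.median(p[l==i],0).round(4),l==i) for i in np.argsort(-st[1:,4])+1 if st[i,4]>25]
def rect(q):
    (c,s,a)=cv2.minAreaRect((q[:,:2]*1000).astype(np.float32));return np.round(c,1),np.round(s,1),round(a,2)
E
python3 - <<'E'
import pickle
from h import *
for n in("top","scene"):
    f=pickle.load(open(n+".pkl","rb"));P=cloud(f);h=cv2.cvtColor(f["img"],cv2.COLOR_BGR2HSV);H,S,V=h[...,0],h[...,1],h[...,2]
    desk=(abs(P[...,2])<.6)&(P[...,0]>.1)&(P[...,0]<1)
    for nm,lo,hi in(("yel",22,34),("grn",45,78),("blu",100,118),("turq",80,98),("red",0,5)):
        for a,c,p,m in blob((H>=lo)&(H<=hi)&(S>130)&(V>70)&desk&(P[...,2]>.012),P)[:5]:
            q=P[m]; top=q[q[:,2]>np.percentile(q[:,2],80)-.008]
            print(n,nm,a,c,p,rect(top),np.percentile(q[:,2],[5,95]).round(4))
    b=blob((P[...,2]>.008)&(P[...,2]<.02)&(S<60)&(V>120)&desk,P)
    for a,c,p,m in b[:3]: print(n,"plate",a,c,p,rect(P[m]))
    if n=="top":
        cv2.imwrite("pics/crop.png",cv2.resize(f["img"][90:320,180:480],None,fx=2.6,fy=2.6,interpolation=cv2.INTER_CUBIC))
E
```

```text
top yel 1022 [368.8 109.7] [ 0.7185 -0.3371  0.1197] (array([ 723.8, -339. ]), array([89.6, 47.2]), 62.51) [0.0698 0.1228]
top yel 153 [225.3 242.6] [ 0.4189 -0.0011  0.0417] (array([418.7,  -2.2]), array([28.3, 28.1]), 24.0) [0.0318 0.0449]
top grn 158 [223.4 198.9] [0.5236 0.0049 0.042 ] (array([522.5,   3.3]), array([26.8, 28.3]), 0.01) [0.0322 0.0455]
top grn 35 [218.2 115. ] [0.7196 0.0132 0.0724] (array([719.5,  13.1]), array([15.8, 13.5]), 43.26) [0.0681 0.0763]
top blu 1058 [619.3 145.3] [ 0.6359 -0.9034  0.1114] (array([ 635.3, -906.4]), array([70.4, 94.4]), 1.62) [0.1085 0.1141]
top blu 201 [332.4 246.4] [ 0.4121 -0.2575  0.0147] (array([ 402.7, -254.6]), array([82.5, 23.1]), 6.08) [0.0123 0.0199]
top blu 167 [630.3 279.4] [ 0.3254 -0.9833  0.0131] (array([ 324. , -979.8]), array([50. , 70.3]), 85.66) [0.0121 0.0152]
top blu 166 [224.3 220.6] [0.4713 0.002  0.0418] (array([470.6,   0.5]), array([27.7, 28.8]), 78.8) [0.0314 0.0451]
top blu 115 [322.8 288.8] [ 0.3085 -0.2326  0.0138] (array([ 309.4, -231.9]), array([18.6, 72. ]), 69.21) [0.0122 0.0162]
top turq 818 [376.  216
[... 2382 characters left out ...]
 0.0351]
scene red 199 [21.9  5.1] [0.1936 0.5094 0.5582] (array([167.3, 446.7]), array([210.8,  37.3]), 56.91) [0.5484 0.5878]
scene red 68 [286.7 153.8] [0.6467 0.0385 0.0401] (array([644. ,  40.8]), array([54.3, 19.3]), 5.13) [0.0305 0.0458]
scene red 62 [366.9 193.8] [ 0.6769 -0.2779  0.0169] (array([ 677.1, -275.9]), array([40.3, 28.2]), 77.8) [0.0121 0.0211]
scene plate 1465 [308.1 175. ] [ 0.6233 -0.073   0.0166] (array([629.5, -61.1]), array([117.9, 241.1]), 2.96)
scene plate 486 [493.  256.2] [ 0.7016 -0.6927  0.0111] (array([ 703.2, -699.3]), array([ 91.8, 109.6]), 18.42)
scene plate 324 [593.3 268.5] [ 0.8398 -0.939   0.0141] (array([ 839.2, -929.6]), array([254.7,  11.1]), 89.37)
```

View pics/crop.png

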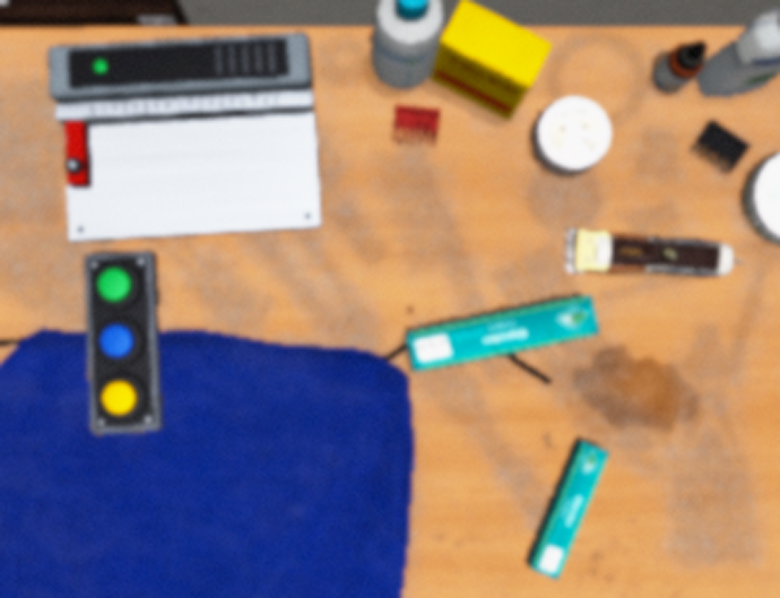

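The crop confirms the choice: the larger carton is about 172 x 37 mm (the small one about 121 x 26 mm) at crop (500,332), centred near world (0.477,-0.354), yaw about 11.8°. The keys run green, blue, yellow from far to near. The table is centred at (0.6285,-0.063), yaw 3.1°. Now moving to the yellow key with the fingers shut.

```bash
python3 -m jog '[-0.8,-1,0,0,0,0.33,-0.8,-1,0,0,0,0.33,-0.8,-1,0,0,0,0.33,-0.8,-1,0,0,0,0.33,-0.8,-1,0,0,0,0.33,-0.8,-1,0,0,0,0.33]' 0
for i in 1; do :; done
python3 -m jog '[-0.5,0.07,0.1,0,0,0,-1,0.15,0.2,0,0,0]'
python3 -m jog '[-0.5,0.07,0.1,0,0,0,-1,0.15,0.2,0,0,0]'
python3 -m jog '[-0.5,0.07,0.1,0,0,0,-1,0.15,0.2,0,0,0]'
python3 -m jog '[-0.5,0.07,0.1,0,0,0,-1,0.15,0.2,0,0,0]'
python3 -m jog '[-0.5,0.07,0.1,0,0,0,-1,0.15,0.2,0,0,0,-1,0.15,0.2,0,0,0,-1,0.15,0.2,0,0,0]'
```

```text
time: 0.85
tool_pos: [0.2441, 0.4711, 0.2307]
tool_rot: [0.0, 0.632, 0.775, -0.0]
contact_force: [-0.4, -0.4, 0.5]
gripper_width: 0.0
grasp_force: 0.0
time: 1.1
tool_pos: [0.2795, 0.3757, 0.2106]
tool_rot: [0.0, 0.629, 0.777, -0.0]
contact_force: [0.7, -0.6, -0.0]
gripper_width: -0.003
grasp_force: 0.0
time: 1.35
tool_pos: [0.3148, 0.2804, 0.1905]
tool_rot: [0.0, 0.63, 0.777, -0.0]
contact_force: [1.1, -0.1, -0.5]
gripper_width: 0.001
grasp_force: 0.0
time: 1.6
tool_pos: [0.3501, 0.1856, 0.1707]
tool_rot: [0.0, 0.63, 0.777, 0.0]
contact_force: [0.5, -0.1, -0.2]
gripper_width: 0.0
grasp_force: 0.0
time: 1.85
tool_pos: [0.3854, 0.0909, 0.1508]
tool_rot: [0.0, 0.63, 0.776, 0.0]
contact_force: [1.5, 1.3, 0.3]
gripper_width: -0.002
grasp_force: 0.0
time: 2.35
tool_pos: [0.4202, -0.0021, 0.1309]
tool_rot: [-0.001, 0.63, 0.776, -0.0]
contact_force: [0.1, 1.3, 0.3]
gripper_width: -0.005
grasp_force: 0.0
```

```bash
cat > to.py <<'E'
import sys
from h import *
from plant import manip
def to(x,y,z,yaw,tilt=0):
    "shift/turn units to a target: tool y at yaw deg (horizontal), fingers pitched forward by tilt deg about it"
    s=manip.state();A=q2R(s["tool_rot"]);a=np.radians(yaw)
    y_=np.array([np.cos(a),np.sin(a),0]);z_=R.from_rotvec(y_*np.radians(tilt)).apply([0,0,-1.])
    B=np.stack([np.cross(y_,z_),y_,z_],1)
    print(np.round(np.r_[A.T@(np.array([x,y,z])-s["tool_pos"])/.1,R.from_matrix(A.T@B).as_rotvec()/np.pi],3),
      "t",round(s["time"],2),"pos",s["tool_pos"].round(4),"F",s["contact_force"].round(1),"w",round(s["gripper_width"]*85.4,1),"g",round(s["grasp_force"],1),"yaw",round(np.degrees(np.arctan2(A[1,1],A[0,1])),2))
if __name__=="__main__": to(*map(float,sys.argv[1:]))
E
python3 to.py .4188 -.0018 .055 11.84
```

```text
[ 0.006 -0.012  0.759 -0.    -0.     0.   ] t 2.35 pos [ 0.4202 -0.0021  0.1309] F [0.1 1.3 0.3] w -0.4 g 0.0 yaw 11.85
```

```bash
python3 -m jog '[0,0,0.6,0,0,0,0,-0.01,0.8,0,0,0,0,-0.01,0.88,0,0,0,0,-0.01,0.92,0,0,0,0,-0.01,0.94,0,0,0,0,-0.01,0.94,0,0,0]'; python3 -m jog '[0,0,0.01,0,0,0,0,0,0.01,0,0,0]'
```

```text
time: 3.1
tool_pos: [0.4206, -0.0023, 0.0384]
tool_rot: [0.001, 0.63, 0.776, 0.001]
contact_force: [-1.0, 2.4, 2.9]
gripper_width: -0.0
grasp_force: 1.5
time: 3.35
tool_pos: [0.4206, -0.0025, 0.037]
tool_rot: [0.001, 0.63, 0.776, 0.001]
contact_force: [0.4, 2.0, 3.7]
gripper_width: 0.0
grasp_force: 1.8
```

```bash
python3 -m jog '[0,0,0.02,0,0,0,0,0,0.02,0,0,0]'; python3 -m jog '[0,0,-0.25,0,0,0,-0.08,0.51,-0.25,0,0,0,-0.08,0.51,-0.25,0,0,0,-0.08,0.51,-0.25,0,0,0]'; python3 to.py .4703 .0004 .0355 11.84
```

```text
time: 3.6
tool_pos: [0.4207, -0.0026, 0.0363]
tool_rot: [0.0, 0.63, 0.776, 0.0]
contact_force: [-4.2, 4.0, 13.7]
gripper_width: -0.002
grasp_force: 7.3
time: 4.1
tool_pos: [0.4703, -0.0001, 0.0583]
tool_rot: [-0.001, 0.63, 0.776, -0.001]
contact_force: [-0.7, 0.0, 0.7]
gripper_width: -0.001
grasp_force: 0.0
[ 0.005  0.002  0.228 -0.001 -0.     0.   ] t 4.1 pos [ 4.703e-01 -1.000e-04  5.830e-02] F [-0.7  0.   0.7] w -0.1 g 0.0 yaw 11.88
```

```bash
python3 -m jog '[0,0,0.15,0,0,0,0,0,0.21,0,0,0,0,0,0.23,0,0,0,0,0,0.23,0,0,0]';python3 -m jog '[0,0,-0.25,0,0,0,-0.08,0.51,-0.25,0,0,0,-0.08,0.51,-0.25,0,0,0,-0.08,0.51,-0.25,0,0,0]'; python3 to.py .5222 .003 .0355 11.84
```

```text
time: 4.6
tool_pos: [0.4701, 0.0001, 0.0365]
tool_rot: [-0.001, 0.63, 0.777, -0.001]
contact_force: [-4.4, 0.7, 7.7]
gripper_width: -0.002
grasp_force: 3.6
time: 5.1
tool_pos: [0.5216, 0.0029, 0.0604]
tool_rot: [-0.001, 0.63, 0.776, -0.001]
contact_force: [0.8, 0.0, -0.2]
gripper_width: -0.001
grasp_force: 0.0
[-0.     0.006  0.249 -0.001 -0.     0.   ] t 5.1 pos [0.5216 0.0029 0.0604] F [ 0.8  0.  -0.2] w -0.1 g 0.0 yaw 11.88
```

```bash
python3 -m jog '[0,0,0.17,0,0,0,0,0,0.23,0,0,0,0,0,0.25,0,0,0,0,0,0.25,0,0,0]';python3 -m jog '[0,0,-0.5,0,0,0,0,0,-1,0,0,0]' 85
python3 -m jog '[-0.45,-0.15,-0.1,0,0,0,-0.85,-0.3,-0.2,0,0,0]'
python3 -m jog '[-0.45,-0.15,-0.1,0,0,0,-0.85,-0.3,-0.2,0,0,0]'
python3 -m jog '[-0.45,-0.15,-0.1,0,0,0,-0.85,-0.3,-0.2,0,0,0]'
python3 -m jog '[-0.45,-0.15,-0.1,0,0,0,-0.85,-0.3,-0.2,0,0,0,-0.85,-0.3,-0.2,0,0,0,-0.85,-0.3,-0.2,0,0,0]'
python3 - <<'E'
from h import *
from plant import manip
s=manip.state();f=manip.grab_frame("wrist")
T=np.eye(4);T[:3,:3]=q2R(s["tool_rot"]);T[:3,3]=s["tool_pos"];P=cloud(f,T@f["T_tool_cam"])
h=cv2.cvtColor(f["img"],cv2.COLOR_BGR2HSV);m=(h[...,0]>=80)&(h[...,0]<=98)&(h[...,1]>110)&(P[...,2]>.03)&(P[...,2]<.05)
for a,c,p,k in blob(m,P)[:3]: print(a,c,p,rect(P[k]))
b=blob((P[...,2]>.03)&(P[...,2]<.05),P)
for a,c,p,k in b[:3]: print("h",a,c,p,rect(P[k]))
cv2.imwrite("pics/w1.png",f["img"])
E
```

```text
time: 5.6
tool_pos: [0.5214, 0.0029, 0.0365]
tool_rot: [-0.001, 0.63, 0.776, -0.001]
contact_force: [-5.4, 1.1, 8.2]
gripper_width: 0.003
grasp_force: 4.0
time: 5.85
tool_pos: [0.5212, 0.0029, 0.1359]
tool_rot: [-0.001, 0.63, 0.776, -0.001]
contact_force: [1.6, 0.1, -0.1]
gripper_width: 0.421
grasp_force: 0.0
time: 6.1
tool_pos: [0.5105, -0.0873, 0.1569]
tool_rot: [0.0, 0.63, 0.777, 0.0]
contact_force: [0.6, 0.2, -0.5]
gripper_width: 0.847
grasp_force: 0.0
time: 6.35
tool_pos: [0.498, -0.1771, 0.1759]
tool_rot: [-0.0, 0.63, 0.776, -0.0]
contact_force: [0.5, 0.3, -0.5]
gripper_width: 0.995
grasp_force: 0.0
time: 6.6
tool_pos: [0.4861, -0.2665, 0.1958]
tool_rot: [-0.001, 0.63, 0.776, -0.0]
contact_force: [0.5, -0.4, -0.0]
gripper_width: 0.997
grasp_force: 0.0
time: 7.1
tool_pos: [0.4748, -0.3539, 0.2153]
tool_rot: [-0.001, 0.63, 0.776, 0.0]
contact_force: [-0.0, -0.5, -0.6]
gripper_width: 0.994
grasp_force: 0.0
5273 [323.8 174.4] [ 0.4772 -0.3485  0.0416] (array([ 477.6, -352.9]), array([ 37.5, 174.7]), 11.13)
542 [168.5 220.2] [ 0.3371 -0.4261  0.0306] (array([ 337.6, -424.8]), array([22.6, 73.8]), 66.61)
50 [129.4 188.6] [ 0.2983 -0.4025  0.0304] (array([ 298.5, -402. ]), array([12.7,  8.8]), 19.88)
h 7819 [324.6 168.4] [ 0.4761 -0.3424  0.0416] (array([ 478.2, -352.3]), array([ 38.9, 175.7]), 10.97)
h 2915 [496.1 275.4] [ 0.6648 -0.4127  0.0435] (array([ 667.6, -414.9]), array([51.7, 68.2]), 60.29)
h 2569 [586.4 176.6] [ 0.716  -0.3016  0.0403] (array([ 709.6, -310.4]), array([152.3,  39.6]), 84.93)
```

View pics/w1.png

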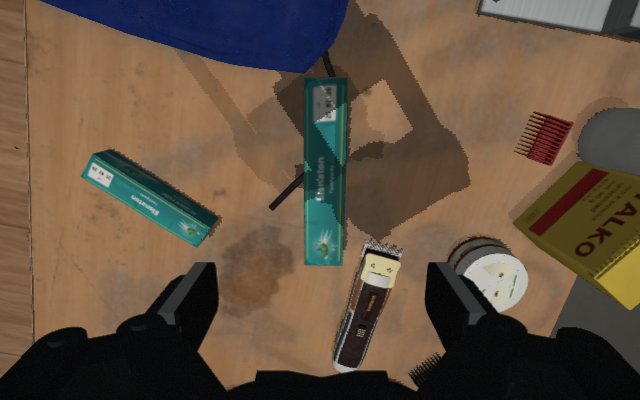

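The wrist view shows the carton at (325,171), the trimmer at (365,305), the comb at (545,137) and the jar at (487,270). The fingers will land clear of all three, so I'm grasping.

```bash
python3 to.py .478 -.3525 .007 11.1; python3 -m jog '[0.01,0.03,0.5,0,0,0.004,0.01,0.03,1,0,0,0.004]';python3 -m jog '[0,0,0.4,0,0,0,0,0,0.8,0,0,0,0,0,1,0,0,0,0,0,1,0,0,0]'; python3 to.py .478 -.3525 .007 11.1
```

```text
[-0.000e+00  3.400e-02  2.083e+00 -0.000e+00 -1.000e-03  4.000e-03] t 7.15 pos [ 0.4749 -0.3535  0.2153] F [-0.1  0.3 -0.3] w 85.1 g 0.0 yaw 11.91
time: 7.4
tool_pos: [0.4787, -0.3518, 0.1156]
tool_rot: [0.001, 0.634, 0.773, 0.0]
contact_force: [0.5, 0.3, -0.7]
gripper_width: 0.998
grasp_force: 0.0
time: 7.9
tool_pos: [0.4772, -0.3514, 0.0147]
tool_rot: [-0.002, 0.635, 0.773, 0.0]
contact_force: [0.3, 0.6, 0.4]
gripper_width: 0.992
grasp_force: 0.0
[-0.013  0.006  0.077 -0.001 -0.001  0.001] t 7.9 pos [ 0.4772 -0.3514  0.0147] F [0.3 0.6 0.4] w 84.7 g 0.0 yaw 11.21
```

```bash
python3 -m jog '[-0.01,0.01,0.08,0,0,0,-0.01,0.01,0.08,0,0,0]';python3 -m jog '[0,0,0,0,0,0,0,0,0,0,0,0,0,0,0,0,0,0,0,0,0,0,0,0,0,0,0,0,0,0,0,0,0,0,0,0]' 30;  python3 -m jog '[0,0,-0.25,0,0,0,0,0,-0.5,0,0,0,0,0,-1,0,0,0,0,0,-1,0,0,0]'; python3 to.py .63 -.063 .05 3.1
```

```text
time: 8.15
tool_pos: [0.4799, -0.3544, 0.0094]
tool_rot: [0.001, 0.635, 0.773, -0.0]
contact_force: [-0.5, 0.4, 1.5]
gripper_width: 0.996
grasp_force: 0.0
time: 8.9
tool_pos: [0.4795, -0.3543, 0.009]
tool_rot: [0.001, 0.635, 0.772, -0.0]
contact_force: [-0.8, 0.4, 5.6]
gripper_width: 0.468
grasp_force: 63.4
time: 9.4
tool_pos: [0.4811, -0.3556, 0.1124]
tool_rot: [0.004, 0.635, 0.773, -0.0]
contact_force: [1.4, 0.1, -1.3]
gripper_width: 0.467
grasp_force: 62.9
[2.586e+00 2.024e+00 6.170e-01 2.000e-03 2.000e-03 4.500e-02] t 9.4 pos [ 0.4811 -0.3556  0.1124] F [ 1.4  0.1 -1.3] w 39.8 g 62.9 yaw 11.16
```

```bash
python3 -m jog '[0.4,0.33,0,0,0,0.02,0.86,0.67,0,0,0,0.045,0.86,0.67,0,0,0,0.045]';python3 -m jog '[0.45,0.25,0,0,0,0,0.95,0.55,0,0,0,0,0.95,0.55,0,0,0,0]'; python3 to.py .6345 -.0635 .05 3.1
```

```text
time: 9.78
tool_pos: [0.528, -0.2525, 0.1056]
tool_rot: [-0.002, 0.686, 0.727, -0.0]
contact_force: [-0.2, -0.1, -2.3]
gripper_width: 0.467
grasp_force: 62.7
time: 10.15
tool_pos: [0.578, -0.1561, 0.1064]
tool_rot: [-0.001, 0.686, 0.727, -0.0]
contact_force: [0.4, -1.3, -1.0]
gripper_width: 0.467
grasp_force: 62.7
[ 0.891  0.619  0.564 -0.001 -0.     0.001] t 10.15 pos [ 0.578  -0.1561  0.1064] F [ 0.4 -1.3 -1. ] w 39.9 g 62.7 yaw 3.32
```

```bash
python3 -m jog '[0.45,0.31,0,0,0,0,0.89,0.62,0,0,0,0.001,0.89,0.62,0.3,0,0,0.001,0.89,0.62,0.56,0,0,0.001,0.89,0.62,0.56,0,0,0.001]';python3 - <<'E'
from h import *
from plant import manip
f=manip.grab_frame("top");P=cloud(f)
h=cv2.cvtColor(f["img"],cv2.COLOR_BGR2HSV);H,S=h[...,0],h[...,1]
th=np.radians(3.1);c,s=np.cos(th),np.sin(th)
C=(P[...,:2]-[.6285,-.0628])@np.array([[c,-s],[s,c]])
ok=(abs(C[...,0])<.07)&(abs(C[...,1])<.15)
for nm,m in(("turq",(H>80)&(H<98)&(S>110)&(P[...,2]>.03)),("red",((H<6)|(H>174))&(S>130)&(P[...,2]>.03))):
    for a,cc,p,k in blob(m&ok,P)[:3]: print(nm,a,cc,p,rect(P[k]),"coder mm x,y ranges",(np.percentile(C[k],[2,98],0)*1000).round(1).tolist())
cv2.imwrite("pics/t2.png",cv2.resize(f["img"][90:260,170:330],(800,600)))
E
python3 to.py .6345 -.0635 .0235 3.1
```

```text
time: 10.78
tool_pos: [0.6318, -0.0673, 0.048]
tool_rot: [-0.003, 0.689, 0.724, -0.002]
contact_force: [-0.7, 0.6, -0.9]
gripper_width: 0.465
grasp_force: 62.7
turq 456 [273.2 151.7] [ 0.6287 -0.1172  0.0802] (array([ 625.3, -116.4]), array([64.2, 82.7]), 47.37) coder mm x,y ranges [[-18.3, -89.1], [17.8, -21.9]]
turq 146 [223.6 157. ] [ 0.6134 -0.0029  0.0802] (array([620.8, -17.8]), array([79.8, 34.9]), 80.97) coder mm x,y ranges [[-28.9, 13.5], [16.9, 82.5]]
red 4035 [217.9 125.8] [ 0.6169 -0.0534  0.365 ] (array([619.8, -41.2]), array([124.8, 181. ]), 3.08) coder mm x,y ranges [[-65.8, -56.5], [42.8, 99.5]]
[ 0.04   0.013  0.267 -0.001 -0.    -0.002] t 10.82 pos [ 0.6335 -0.0675  0.0502] F [ 1.1 -0.3 -1.6] w 39.8 g 62.7 yaw 2.81
```

View pics/t2.png

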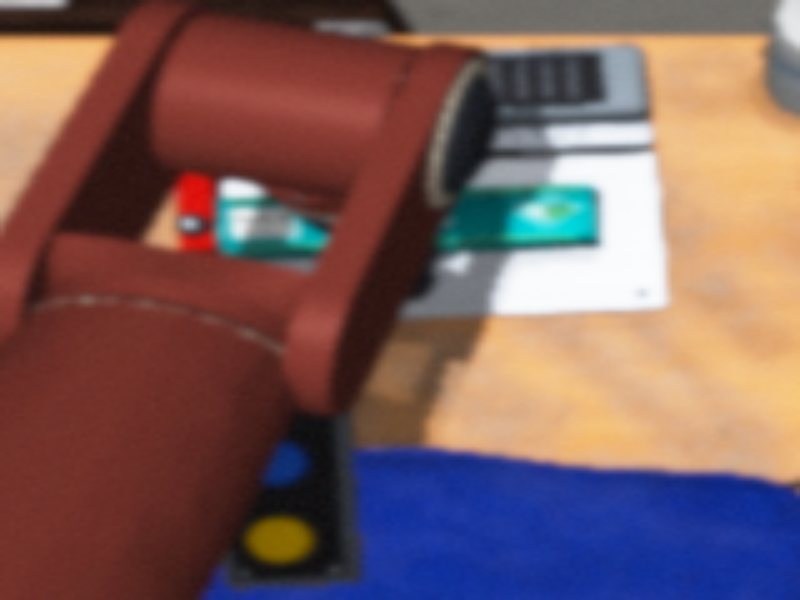

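The crop shows the carton in the gripper at (410,220), right end at (600,215) and left end at (220,225). It is parallel to the fence with a small gap to the red stop at (197,210), so I'm lowering it.

```bash
python3 -m jog '[0.035,0.01,0.12,0,0,0.001,0.035,0.01,0.22,0,0,0.001,0.035,0.01,0.25,0,0,0.001,0.035,0.01,0.26,0,0,0.001,0.035,0.01,0.26,0,0,0.001]'; python3 to.py .6345 -.0635 .0235 3.1
```

```text
time: 11.45
tool_pos: [0.6363, -0.063, 0.0266]
tool_rot: [0.0, 0.69, 0.724, 0.0]
contact_force: [0.3, -0.7, -1.0]
gripper_width: 0.473
grasp_force: 62.7
[-0.004 -0.018  0.031  0.     0.    -0.002] t 11.45 pos [ 0.6363 -0.063   0.0266] F [ 0.3 -0.7 -1. ] w 40.4 g 62.7 yaw 2.7
```

```bash
python3 -m jog '[0,0,0.02,0,0,-0.002,0,0,0.03,0,0,-0.002,0,0,0.03,0,0,-0.002]'; python3 -m jog '[0,0,0.01,0,0,0,0,0,0.01,0,0,0]';python3 to.py .6345 -.0635 .0235 3.1
```

```text
time: 11.82
tool_pos: [0.636, -0.0629, 0.0232]
tool_rot: [-0.0, 0.688, 0.726, -0.0]
contact_force: [0.1, -0.7, -1.2]
gripper_width: 0.468
grasp_force: 62.7
time: 12.08
tool_pos: [0.6363, -0.063, 0.023]
tool_rot: [0.0, 0.688, 0.726, 0.0]
contact_force: [-2.1, 1.5, 3.6]
gripper_width: 0.468
grasp_force: 63.4
[-0.004 -0.018 -0.005  0.     0.    -0.   ] t 12.07 pos [ 0.6363 -0.063   0.023 ] F [-2.1  1.5  3.6] w 40.0 g 63.4 yaw 3.06
```

```bash
python3 -m jog '[0,0,0,0,0,0,0,0,0,0,0,0]' 52; python3 -m jog '[0,0,-0.3,0,0,0,0,0,-0.6,0,0,0,0,0,-1,0,0,0]'; python3 -m jog '[0,-0.5,0,0,0,0,-0.3,-1,-0.5,0,0,0,-0.3,-1,-0.5,0,0,0]'
python3 - <<'E'
from h import *
from plant import manip
s=manip.state();f=manip.grab_frame("wrist")
T=np.eye(4);T[:3,:3]=q2R(s["tool_rot"]);T[:3,3]=s["tool_pos"];P=cloud(f,T@f["T_tool_cam"])
h=cv2.cvtColor(f["img"],cv2.COLOR_BGR2HSV);H,S=h[...,0],h[...,1]
b=blob((P[...,2]>.048)&(P[...,2]<.062)&(P[...,0]<.69),P)
for a,c,p,k in b[:3]: print("h",a,c,p,rect(P[k]))
for a,c,p,k in blob((P[...,2]>.034)&(P[...,2]<.048)&(P[...,0]>.55),P)[:4]: print("fence/stop",a,c,p,rect(P[k]))
for a,c,p,k in blob((P[...,2]>.03)&((H<6)|(H>174))&(S>130),P)[:2]: print("red",a,c,p,rect(P[k]))
cv2.imwrite("pics/w3.png",f["img"])
E
python3 to.py .6345 -.0635 .0235 3.1
```

```text
time: 12.32
tool_pos: [0.6362, -0.063, 0.0222]
tool_rot: [0.0, 0.688, 0.726, 0.0]
contact_force: [0.3, 0.5, -0.0]
gripper_width: 0.611
grasp_force: 0.0
time: 12.7
tool_pos: [0.6353, -0.0628, 0.122]
tool_rot: [-0.001, 0.688, 0.726, -0.001]
contact_force: [1.0, -0.6, 0.6]
gripper_width: 0.606
grasp_force: 0.0
time: 13.08
tool_pos: [0.5378, -0.0995, 0.1751]
tool_rot: [0.002, 0.689, 0.725, 0.001]
contact_force: [1.0, -0.5, 0.6]
gripper_width: 0.611
grasp_force: 0.0
h 12649 [454.9 136.5] [ 0.6339 -0.0491  0.0556] (array([635.6, -61.4]), array([ 38.9, 175.6]), 3.16)
h 124 [472.6   3.8] [0.634  0.0383 0.0489] (array([634. ,  37.5]), array([13.3,  6.1]), 2.39)
fence/stop 9295 [516.8 120.2] [ 0.6883 -0.0321  0.0443] (array([662.6, -67.4]), array([ 76.8, 224.4]), 3.43)
fence/stop 1209 [425.4 134. ] [ 0.6157 -0.0495  0.0416] (array([617.1, -62.3]), array([  2.6, 174.8]), 2.86)
fence/stop 881 [629.4 364.8] [ 0.84   -0.2582  0.0401] (array([ 840.1, -250.8]), array([79.9,  3.9]), 89.9)
red 1314 [486.5   8.7] [0.6504 0.0374 0.0403] (array([600.8,  19.8]), array([160.3,  30.2]), 23.36)
[ 3.150e-01  9.760e-01  1.522e+00  1.000e-03  1.000e-03 -1.000e-03] t 13.12 pos [ 0.5379 -0.0997  0.1754] F [ 1.5 -1.2  0.3] w 51.9 g 0.0 yaw 2.97
```

View pics/w3.png

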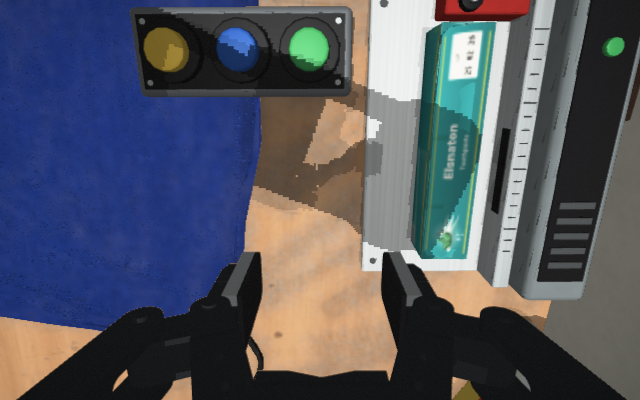

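The wrist view shows the carton flat on the table at (455,137), parallel to the fence (yaw 3.16°). It is about 27 mm from the fence, with a small gap to the stop at (485,8). I'll nudge its right end up to the stop with shut fingers.

```bash
python3 to.py .6417 -.176 .1 3.1;  python3 -m jog '[-0.4,0.5,0,0,0,0,-0.8,0.99,0.2,0,0,0,-0.8,0.99,0.75,0,0,0]' 0; python3 to.py .6417 -.176 .035 3.1
```

```text
[-0.814  0.993  0.76   0.001  0.001 -0.001] t 13.12 pos [ 0.5379 -0.0997  0.1754] F [ 1.5 -1.2  0.3] w 51.9 g 0.0 yaw 2.97
time: 13.5
tool_pos: [0.6469, -0.1759, 0.0996]
tool_rot: [0.005, 0.688, 0.725, 0.002]
contact_force: [0.1, 0.8, -0.1]
gripper_width: 0.004
grasp_force: 0.0
[ 0.004 -0.058  0.645  0.003  0.001 -0.001] t 13.5 pos [ 0.6469 -0.1759  0.0996] F [ 0.1  0.8 -0.1] w 0.3 g 0.0 yaw 2.98
```

```bash
python3 -m jog '[0,-0.02,0.3,0,0,0,0,-0.02,0.65,0,0,0,0,-0.02,0.65,0,0,0]'; python3 to.py .6417 -.176 .035 3.1; python3 -m jog '[0.04,0,0,0,0,0,0.08,0,0,0,0,0,0.12,0,0,0,0,0,0.15,0,0,0,0,0,0.16,0,0,0,0,0,0.17,0,0,0,0,0,0.17,0,0,0,0,0]';python3 -m jog '[0.01,0,0,0,0,0,0.02,0,0,0,0,0,0.02,0,0,0,0,0]'
```

```text
time: 13.88
tool_pos: [0.6361, -0.1712, 0.0267]
tool_rot: [-0.004, 0.688, 0.726, -0.002]
contact_force: [-0.4, -0.5, -0.4]
gripper_width: -0.001
grasp_force: 0.0
[-0.05   0.053 -0.083 -0.003 -0.001 -0.   ] t 13.88 pos [ 0.6361 -0.1712  0.0267] F [-0.4 -0.5 -0.4] w -0.1 g 0.0 yaw 3.08
time: 14.75
tool_pos: [0.6381, -0.156, 0.0323]
tool_rot: [0.0, 0.688, 0.726, 0.0]
contact_force: [0.7, -0.9, 0.1]
gripper_width: -0.003
grasp_force: 0.4
time: 15.12
tool_pos: [0.638, -0.1544, 0.0323]
tool_rot: [0.0, 0.688, 0.726, -0.0]
contact_force: [0.8, -3.2, -0.1]
gripper_width: -0.0
grasp_force: 1.6
```

```bash
python3 -m jog '[-0.2,0,0,0,0,0,-0.2,0,-0.4,0,0,0,-0.2,-0.3,-0.8,0,0,0]';python3 -m jog '[0.4,-0.35,0,0,0,0,1,-0.36,0,0,0,0,1,-0.36,0,0,0,0]';python3 to.py .5682 -.059 .032 3.1
```

```text
time: 15.5
tool_pos: [0.6094, -0.1764, 0.1128]
tool_rot: [-0.0, 0.688, 0.726, 0.0]
contact_force: [-1.0, -0.7, 0.0]
gripper_width: -0.003
grasp_force: 0.0
time: 15.88
tool_pos: [0.5669, -0.0752, 0.112]
tool_rot: [-0.001, 0.687, 0.727, 0.0]
contact_force: [0.1, -0.7, -0.3]
gripper_width: 0.003
grasp_force: 0.0
[ 0.16   0.023  0.8   -0.    -0.     0.001] t 15.88 pos [ 0.5669 -0.0752  0.112 ] F [ 0.1 -0.7 -0.3] w 0.2 g 0.0 yaw 3.26
```

```bash
python3 -m jog '[0.16,0.02,0.4,0,0,0,0.16,0.02,0.8,0,0,0,0.16,0.02,0.8,0,0,0]';python3 to.py .6275 -.056 .032 3.1; python3 -m jog '[0,0.15,0,0,0,0,0,0.27,0,0,0,0,0,0.32,0,0,0,0,0,0.37,0,0,0,0,0,0.42,0,0,0,0,0,0.47,0,0,0,0,0,0.51,0,0,0,0,0,0.54,0,0,0,0]';python3 to.py .6275 -.056 .032 3.1
```

```text
time: 16.25
tool_pos: [0.5659, -0.0618, 0.0284]
tool_rot: [-0.004, 0.688, 0.725, -0.002]
contact_force: [-0.5, 0.6, 0.3]
gripper_width: -0.003
grasp_force: 0.0
[ 0.025  0.618 -0.04  -0.003 -0.001 -0.   ] t 16.25 pos [ 0.5659 -0.0618  0.0284] F [-0.5  0.6  0.3] w -0.2 g 0.0 yaw 3.02
time: 17.25
tool_pos: [0.623, -0.0583, 0.0321]
tool_rot: [-0.0, 0.688, 0.726, 0.0]
contact_force: [-0.8, 0.8, 0.5]
gripper_width: 0.001
grasp_force: 0.4
[ 0.02   0.046  0.001 -0.    -0.    -0.   ] t 17.25 pos [ 0.623  -0.0583  0.0321] F [-0.8  0.8  0.5] w 0.1 g 0.4 yaw 3.06
```

```bash
python3 -m jog '[0,0.03,0,0,0,0,0,0.04,0,0,0,0,0,0.05,0,0,0,0,0,0.05,0,0,0,0]';python3 -m jog '[0,0.01,0,0,0,0,0,0.01,0,0,0,0]';python3 -m jog '[0,0.01,0,0,0,0,0,0.01,0,0,0,0]'
```

```text
time: 17.75
tool_pos: [0.6279, -0.0584, 0.0323]
tool_rot: [0.0, 0.688, 0.726, 0.0]
contact_force: [-0.5, 1.1, -0.6]
gripper_width: 0.0
grasp_force: 0.2
time: 18.0
tool_pos: [0.6289, -0.0584, 0.0323]
tool_rot: [0.0, 0.688, 0.726, 0.0]
contact_force: [-0.1, 0.6, -0.7]
gripper_width: -0.001
grasp_force: 0.3
time: 18.25
tool_pos: [0.6295, -0.0583, 0.0323]
tool_rot: [-0.0, 0.688, 0.726, -0.0]
contact_force: [-3.4, 0.5, 2.2]
gripper_width: 0.001
grasp_force: 1.6
```

```bash
python3 -m jog '[0,0.01,0,0,0,0,0,0.01,0,0,0,0]';python3 -m jog '[0,-0.3,0,0,0,0,0,-0.5,-0.1,0,0,0,0,-0.7,-0.5,0,0,0,0,-0.7,-0.6,0,0,0]';python3 - <<'E'
from h import *
from plant import manip
s=manip.state();f=manip.grab_frame("wrist")
T=np.eye(4);T[:3,:3]=q2R(s["tool_rot"]);T[:3,3]=s["tool_pos"];P=cloud(f,T@f["T_tool_cam"])
b=blob((P[...,2]>.05)&(P[...,2]<.062)&(P[...,0]<.69),P)
for a,c,p,k in b[:2]: print("h",a,c,p,rect(P[k]))
cv2.imwrite("pics/w4.png",f["img"])
E
python3 to.py .6275 -.056 .032 3.1
```

```text
time: 18.5
tool_pos: [0.6295, -0.0582, 0.0323]
tool_rot: [-0.001, 0.688, 0.726, -0.001]
contact_force: [-7.6, -0.1, 4.1]
gripper_width: 0.0
grasp_force: 3.7
time: 19.0
tool_pos: [0.5624, -0.0625, 0.0953]
tool_rot: [0.003, 0.688, 0.726, 0.002]
contact_force: [-0.8, -1.0, 0.0]
gripper_width: 0.001
grasp_force: 0.0
h 19791 [506.5 194.7] [ 0.6607 -0.0338  0.0557] (array([662.6, -51.9]), array([ 39.4, 166.4]), 3.07)
h 157 [479.5  34.8] [0.6335 0.0425 0.0515] (array([633.8,  42.6]), array([6.1, 6.8]), 87.61)
[ 0.033  0.642  0.642  0.002  0.001 -0.   ] t 19.05 pos [ 0.5632 -0.0626  0.0958] F [ 1.4 -0.1  1.2] w -0.1 g 0.0 yaw 3.04
```

View pics/w4.png

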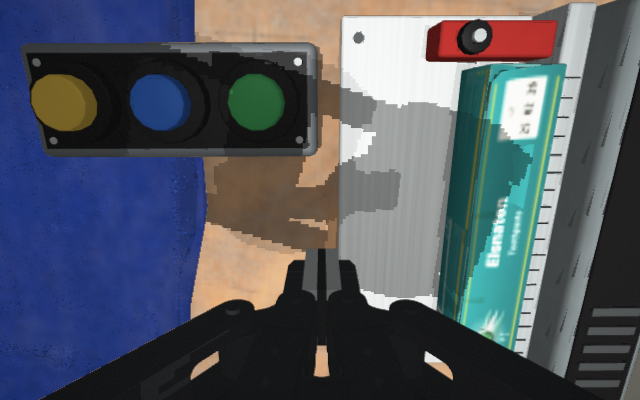

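The wrist view shows the carton lying flush along the fence (right edge near (555,200)) with its end at the red stop (490,45), so the diagonal push is next. I'm tilting the tool 45° first.

```bash
python3 -m jog '[0,0,-0.1,-0.05,0,0,0,0,-0.1,-0.1,0,0,0,0,-0.1,-0.15,0,0,0,0,-0.1,-0.2,0,0,0,0.2,-0.1,-0.25,0,0,0.04,0.5,0.13,-0.25,0,0,0.04,0.5,0.13,-0.25,0,0]'
cat > ed.py <<'E'
from h import *
from plant import manip
s=manip.state();A=q2R(s["tool_rot"]);print("to edge",(A.T@(np.array([.642,-.055,.054])-s["tool_pos"])/.1).round(3),"axis z",A[:,2].round(3),"x",A[:,0].round(3),"pos",s["tool_pos"].round(4),"F",s["contact_force"].round(1),"q",s["joint_pos"].round(2),s["time"])
E
python3 ed.py
```

```text
time: 19.92
tool_pos: [0.6097, -0.0546, 0.075]
tool_rot: [0.26, 0.637, 0.671, 0.276]
contact_force: [-0.3, -0.2, -0.7]
gripper_width: -0.002
grasp_force: 0.0
to edge [-0.021  0.082  0.375] axis z [ 0.701  0.039 -0.712] x [-0.053  0.999  0.002] pos [ 0.6097 -0.0546  0.075 ] F [-0.3 -0.2 -0.7] q [-0.34 -0.17  2.25  0.73  0.41 -0.97] 19.925
```

```bash
python3 -m jog '[0,0.08,0.1,0,0,0,0,0.08,0.25,0,0,0,0,0.08,0.32,0,0,0,0,0.08,0.32,0,0,0]'; python3 ed.py;python3 -m jog '[0,0,0.02,0,0,0,0,0,0.03,0,0,0,0,0,0.04,0,0,0,0,0,0.04,0,0,0]'; python3 ed.py
```

```text
time: 20.42
tool_pos: [0.6394, -0.0539, 0.0629]
tool_rot: [0.264, 0.635, 0.67, 0.278]
contact_force: [0.5, 0.9, 0.0]
gripper_width: 0.001
grasp_force: 0.0
to edge [-0.012 -0.045  0.081] axis z [ 0.707  0.038 -0.707] x [-0.053  0.999 -0.   ] pos [ 0.6394 -0.0539  0.0629] F [0.5 0.9 0. ] q [-0.31 -0.06  2.19  0.79  0.36 -1.02] 20.425
time: 20.92
tool_pos: [0.6417, -0.0537, 0.0595]
tool_rot: [0.263, 0.636, 0.67, 0.278]
contact_force: [-0.6, 0.5, 0.6]
gripper_width: -0.001
grasp_force: 0.0
to edge [-0.013 -0.037  0.041] axis z [ 0.706  0.038 -0.707] x [-0.053  0.999  0.   ] pos [ 0.6417 -0.0537  0.0595] F [-0.6  0.5  0.6] q [-0.31 -0.05  2.19  0.8   0.36 -1.03] 20.925
```

```bash
python3 -m jog '[0,-0.04,0,0,0,0,0,-0.04,0.03,0,0,0,0,-0.04,0.03,0,0,0]'; python3 ed.py;python3 -m jog '[0,0,0.01,0,0,0,0,0,0.01,0,0,0]'; python3 -m jog '[0,0,0.01,0,0,0,0,0,0.01,0,0,0]'; python3 ed.py
```

```text
time: 21.3
tool_pos: [0.6409, -0.0537, 0.0542]
tool_rot: [0.263, 0.636, 0.67, 0.278]
contact_force: [-0.4, 0.4, -0.3]
gripper_width: 0.005
grasp_force: 0.0
to edge [-0.014  0.006  0.008] axis z [ 0.706  0.038 -0.707] x [-0.053  0.999  0.   ] pos [ 0.6409 -0.0537  0.0542] F [-0.4  0.4 -0.3] q [-0.31 -0.04  2.19  0.82  0.35 -1.05] 21.3
time: 21.55
tool_pos: [0.6418, -0.0537, 0.0538]
tool_rot: [0.263, 0.636, 0.67, 0.278]
contact_force: [-0.3, -0.5, -0.1]
gripper_width: 0.002
grasp_force: 0.0
time: 21.8
tool_pos: [0.6425, -0.0537, 0.0532]
tool_rot: [0.263, 0.636, 0.67, 0.278]
contact_force: [0.6, -0.1, 1.0]
gripper_width: -0.002
grasp_force: 0.0
to edge [-0.013  0.001 -0.01 ] axis z [ 0.706  0.038 -0.707] x [-0.053  0.999 -0.   ] pos [ 0.6425 -0.0537  0.0532] F [ 0.6 -0.1  1. ] q [-0.31 -0.04  2.18  0.83  0.35 -1.06] 21.8
```

```bash
python3 -m jog '[0,0,0.01,0,0,0,0,0,0.01,0,0,0]'; python3 -m jog '[0,0,0.01,0,0,0,0,0,0.01,0,0,0]'; python3 ed.py
```

```text
time: 22.05
tool_pos: [0.6431, -0.0536, 0.0529]
tool_rot: [0.263, 0.635, 0.671, 0.278]
contact_force: [-10.1, 0.1, 7.4]
gripper_width: 0.003
grasp_force: 6.2
time: 22.3
tool_pos: [0.6434, -0.0536, 0.0527]
tool_rot: [0.263, 0.635, 0.671, 0.278]
contact_force: [-25.0, -0.9, 19.6]
gripper_width: 0.0
grasp_force: 15.4
to edge [-0.014 -0.001 -0.02 ] axis z [ 0.707  0.038 -0.707] x [-0.054  0.999 -0.   ] pos [ 0.6434 -0.0536  0.0527] F [-25.   -0.9  19.6] q [-0.31 -0.03  2.18  0.83  0.35 -1.06] 22.3
```

```bash
python3 -m jog '[0,0,-0.007,0,0,0,0,0,-0.007,0,0,0]'; python3 -m jog '[0,0,0,0,0,0,0,0,0,0,0,0,0,0,0,0,0,0,0,0,0,0,0,0]'
python3 - <<'E'
from h import *
from plant import manip
s=manip.state();f=manip.grab_frame("wrist")
T=np.eye(4);T[:3,:3]=q2R(s["tool_rot"]);T[:3,3]=s["tool_pos"];P=cloud(f,T@f["T_tool_cam"])
f2=manip.grab_frame("scene");cv2.imwrite("pics/fin.png",np.vstack([cv2.resize(f2["img"][120:220,230:390],(480,300)),cv2.resize(f["img"],(480,300))]))
E
python3 ed.py
```

```text
time: 22.55
tool_pos: [0.6432, -0.0536, 0.0528]
tool_rot: [0.263, 0.635, 0.67, 0.278]
contact_force: [-12.6, 0.6, 11.3]
gripper_width: -0.001
grasp_force: 8.2
time: 23.05
tool_pos: [0.6432, -0.0536, 0.0528]
tool_rot: [0.263, 0.635, 0.671, 0.278]
contact_force: [-13.2, -1.1, 10.3]
gripper_width: 0.003
grasp_force: 8.5
to edge [-0.013 -0.    -0.017] axis z [ 0.706  0.038 -0.707] x [-0.054  0.999 -0.   ] pos [ 0.6432 -0.0536  0.0528] F [-13.7  -0.7  11.2] q [-0.31 -0.03  2.18  0.83  0.35 -1.06] 23.15
```

View pics/fin.png

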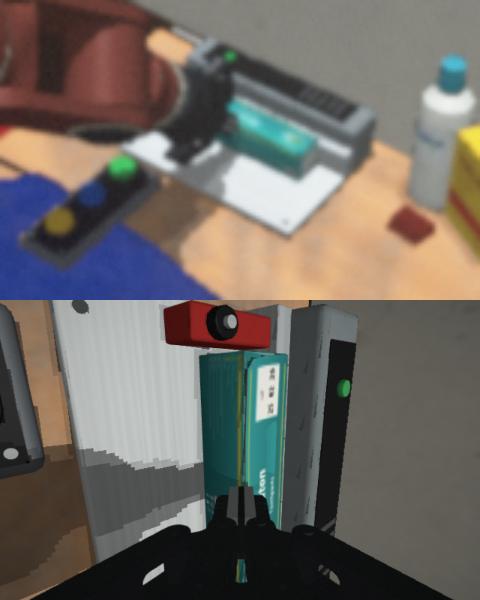

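The carton is flush along the fence, with its end at the red stop (lower view, (240,350)). The fingers press on its upper front edge at (240,490) with steady forces of about 13 N towards the fence and 11 N down. I'm handing it in.

```bash
python3 -c "
from plant import manip
print(manip.job_done())"
```

```text
the job is handed in; nothing more can be done
None
```

The job is handed in at about 23 s, with no verdict returned: I pressed yellow, blue, then green, and the turquoise carton is flush along the fence by the red stop, held by a steady diagonal push of about 13 N on the fence and 11 N down; the trimmer, jar and red comb were not touched.

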